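Swap the raking-light tube at the copy station

ROBOT

A 6-joint arm with a two-finger parallel gripper is mounted at the origin on the work surface. World frame = base frame: x ahead of the robot, y to its left, z up, the work surface at z = 0. Lengths are in m, angles in rad, forces in N, time in s.
With the tool pointing down it reaches from about 0.375 to 0.975 m from the base axis. Payload 3.8 kg.
Tool frame: the origin (TCP) lies on the centre line of the jaws, within the pads' length; the fingertips stand 14 mm ahead of it and the grasp point (between the pads) lies 5 mm behind it; z points along the fingers, y is the line along which they close (so a half turn about z gives the same grasp; the last joint's range is limited). The gripper opens to 85 mm and grips with 20 to 120 N. Pads are 22 mm wide; open, the fingers measure 114 mm over their backs; the gripper's body (76 mm by 85 mm) begins 54 mm behind the grasp point. The pads swing forward as they close: fully open they stand 13 mm farther back than shut.
Start: joints at [1.256, 0.264, 1.604, -0, 1.274, -0.037], TCP at [0.185, 0.649, 0.214] pointing down, gripper open.
Joint ranges: [-2.63, 2.63], [-0.94, 2.18], [0.31, 2.57], [-1.31, 4.45], [0, 2.66], [-2.55, 2.55]. Speed limits (rad/s): [2.57, 2.57, 3.14, 3.14, 3.14, 3.14].

INTERFACE

Orientations are given as a rotation vector (axis times angle).
In Python, from workcell import bot, eyes, spot_in gives the robot as it stands.
- The arm moves only by the tool carry_out, never from a script. Its argument "series" is text: rows parted by semicolons, each of 4 numbers parted by spaces: the shift along the world's x, y, z in m, then the turn about the world's z in degrees. In form: tx ty tz roll; .... A call has 1 to 20 rows; each row shifts and turns the commanded pose from where the row before left it; what a row does not reach is not made up. A row lasts 1/8 s, in which the tool goes at most 62.5 mm and 10.7 degrees, less where a joint would pass 70% of its speed; a pose out of reach is approached as far as the arm can. A call is refused whole if a number of a shift passes 0.0625 or a number of a turn 10.7, either way. A call with a gripper value outside its range is refused whole. "jaw" is the gripper command: -1 is shut, 1 is fully open, values between are in proportion, set as the call begins (left out, the last holds). The fingers move at their own pace and stop on an object; "grip_force" is the grip in N (left out, the last holds). Time passes only in rows, so rows that do not move let the fingers close. It gives the time, the measured TCP pose, the force, the opening and the grip force at its end, in the units of the state.
- bot.read_state(): the state, without advancing time (a new reading comes with each control period).
- eyes.read_camera(name): name is "scene" or "top" or "wrist"; returns (picture, depth): 480x640x3 uint8, blue, green, red; 480x640 float32, m along the optical axis (not along the pixel's ray), 0 where there is no reading.
- eyes.get_calibration(name): a dict with "K" (3x3 intrinsics, pixels), "distortion" ([k1, k2, p1, p2, k3] as OpenCV has them; the pictures are not rectified), "position" and "rotation" of the camera in the world; the wrist camera has in their place "T_tool_cam" (4x4, takes a point from camera to tool coordinates, whose origin is the TCP and whose axes are the flange's). Camera axes: x right, y down, z forward; pixel columns grow to the right and rows downward; lengths in m; the calibration is good to about 2 mm. A picture is of the moment at which its call begins: read the wrist's pose just before it. get_calibration takes no time and is no camera call.
- bot.finish_job(): hands the job in; it is judged then, once.
Trained networks look in the newest picture that a camera, given by its name, has taken for a name from the list of things; names that differ only in an ending like _2 or _b are one class to them, and where a whole thing is asked for, a point or a joint stands for the part that bears it (a point fixed in the world has none). Each returns a list of dicts, best first, with "score" (0 to 1); they miss things now and then, are a little off and sometimes report something else, mostly with a low value. They report only what shows in the picture. A call takes as long as a camera call. They do not tell look-alikes from the thing itself.
- spot_in(camera, target): "rect" ([centre column, centre row, width, height] in pixels, round what is visible of it).
The state is a dict: "time": time; "q": joint angles; "joint_vel": joint speeds; "joint_torque": joint torques, N m; "tool_pos": TCP position; "tcp_rot": TCP orientation; "wrist_force": force on the tool from outside, world axes, zero at the start; "torque": the same for the moment, N m; "width": opening from 0.0 (shut) to 1.0 (fully open); "grip_force": force on a finger pad.
Only numpy, scipy, OpenCV 4.12 (cv2) and the standard library are available. Lean on these libraries where they do the work, as an engineer would, in place of code of your own. Each camera call takes 0.05 s, during which the arm holds its last target. There are 200 camera calls.

TASK

The raking light beside the medallion has run down: lift the spent lamp out of the cradle and lay it in the notches of the yellow return tray, then snap the charged lamp straight out through the mouths of the lower spring clips on the sloped rack and lay it in the cradle's saddles, with its blue contact end close up to the power post. Lay the lamps down rather than dropping them, never on the table, and leave the orange-ended lamp in its clips and the medallion and everything else where they are.

Things in the scene. Friction and masses are not known exactly. Their poses are not given: they have to be found in the camera images.
- spent_center (a point): centre of the spent lamp: a white round tube light, about 30 mm in diameter and 180 mm long over its domed ends, about 0.2 kg, that starts lying in the cradle. Its own x axis runs along the tube towards the blue contact end (brass tip); the other end cap is black.
- charged_center (a point): centre of the charged lamp: the same kind of tube (about 30 mm in diameter and 180 mm long over its domed ends, about 0.2 kg), blue contact end with brass tip at its own +x, black cap at the other end. It starts in the LOWER pair of spring clips of the sloped rack.
- charged_contact (a point): the tip of the charged lamp's blue contact end, 90 mm along its +x from its centre.
- spent: the spent lamp itself; origin at its centre, x along the tube to the blue contact end.
- charged: the charged lamp itself; origin at its centre, x along the tube to the blue contact end.
- warm_center (a point): centre of the warm-white lamp: same tube but with an ORANGE contact end, in the UPPER pair of clips, 85 mm up the slope from the charged lamp. It stays there.
- panel: sloped face of the fixed grey clip rack, 200 mm wide. Origin at the seat of the lower lamp: on its axis, half-way between its two clips, 150 mm above the table. y runs along the lamps; x runs up the slope, away from the robot, 28 degrees above level; z points straight out of the clips' mouths, 28 degrees from vertical, leaning towards the robot. The sheet's surface lies at z = -28 mm.
- clip_l (a point): the lower sprung clip at y = +60 mm of the rack face, at the lamp's axis: C-shaped steel, 16 mm wide, jaws from x = -20 to 20 mm, lips up to z = 14 mm (rack axes). A straight pull along the rack's z, at most about 15 N for both clips and in its first 5 mm, snaps the lamp out (hold it firmly); it is clear after 30 mm.
- clip_r (a point): the same clip at y = -60 mm. About 100 mm of the tube is free to grip between the two clips; nothing is behind it there down to the sheet at z = -28 mm. The upper lamp's axis is at x = 85 mm; a lip 18 mm high edges the sheet's top at x = 128 mm.
- cradle_seat (a point): centre of the lamp's place in the cradle: on the axis of a lamp lying in the two black V-saddles, 55 mm above the table; z up, x along the lamp towards the power post. Saddles 12 mm wide, 58 mm either side of the middle, their tops 52 mm above the table, 42 mm across; between them only the 8 mm base plate.
- post_face (a point): centre of the face of the black power post (40 mm wide, 76 mm high, blue mark on top) that the contact end points at, 94 mm along +x from the seat: a lamp centred on the seat has its tip 4 mm from it.
- cradle: the fixed raking-light cradle, base plate 214 x 56 mm; origin on the table under the seat, x along the lamp towards the power post.
- tray_seat (a point): centre of the lamp's place in the fixed yellow return tray: on the axis of a lamp lying in the notches of its two dark foam ribs, 42 mm above the table; x along the tray and the lamp (either way round), z up. Tray 240 x 130 mm, walls 4 mm thick, 45 mm high; ribs 14 mm wide, 58 mm either side of the middle, up to 48 mm high; open between them down to the 4 mm floor.
- medallion: bronze relief medallion lying on the table beside the cradle, 90 mm across, 11 mm high (14 mm over the relief); origin at the centre of its underside. Already framed for the shot.
- table: the white table top, surface at height 0.
- slides_a: front stack of white slide mounts, 50 x 50 x 36 mm; origin at the centre of its underside. Bystander.
- slides_b: rear stack of white slide mounts, 50 x 50 x 48 mm; origin at the centre of its underside. Bystander.
- lens_cap: black lens cap lying flat, 77 mm across, 13 mm high; origin at the centre of its underside. Bystander.
- macro_lens: black camera lens standing on end, 80 mm across, 122 mm high; origin at the centre of its underside. Bystander.
- loupe: small black magnifier standing upright, 54 mm across, 62 mm high; origin at the centre of its underside. Bystander.
- slide_box: grey slide box with a white lid, 112 x 62 x 61 mm; origin at the centre of its underside. Bystander.
Not all that is in view belongs to the job. What is shaped like the spent but purple is not meant.

How it is judged:
By the outcome, as a careful person would: the job done as asked, in the order asked, and still so for the second after the job is handed in, with the robot touching nothing.
It also fails if it takes over 69 s, if anything falls off the work surface, if the arm or the gripper's body presses on something with over 40 N, if the wrist force passes 120 N, or if a joint passes its speed limit or range.

## Working session

There is one attempt and no reset: what is moved stays moved. The work goes in short steps, Python scripts to look and compute and a tool call to move; the robot and the scene stay as the last step left them, time stands still between calls to the robot, and variables do not carry over. Pictures are saved under pics/ and viewed, at most 10 in all, crops included, and the job is handed in when it is done.

Besides the shell and the picture viewer there is one more tool, called after ">>>" as name(argument=value, ...) on one line, values as JSON. carry_out: Moves the arm, as the interface text tells. Its arguments: {"type":"object","properties":{"series":{"type":"string"},"jaw":{"type":"number"},"grip_force":{"type":"number"}},"required":["series"]}

```bash
mkdir -p pics; ls; cat > h.py <<'E'
import numpy as np, cv2
from workcell import bot, eyes, spot_in
def pts(cam, depth, st=None):
    c=eyes.get_calibration(cam); K=np.array(c["K"]); D=np.array(c["distortion"])
    h,w=depth.shape; u,v=np.meshgrid(np.arange(w),np.arange(h))
    n=cv2.undistortPoints(np.stack([u,v],-1).reshape(-1,1,2).astype(np.float64),K,D).reshape(h,w,2)
    P=np.dstack([n[...,0]*depth,n[...,1]*depth,depth])
    if "T_tool_cam" in c:
        T=np.array(c["T_tool_cam"]); P=P@T[:3,:3].T+T[:3,3]
        R=cv2.Rodrigues(np.array(st["tcp_rot"],float))[0]; return P@R.T+np.array(st["tool_pos"])
    R=np.array(c["rotation"]); 
    if R.size!=9: print("rot",R); R=cv2.Rodrigues(R)[0]
    return P@R.reshape(3,3).T+np.array(c["position"])
E
python3 - <<'E'
from h import *
s=bot.read_state(); print(s)
names=["spent","charged","warm_center","panel","cradle","tray_seat","medallion","post_face","slides_a","lens_cap","macro_lens","loupe","slide_box"]
for cam in ["top","scene"]:
    im,d=eyes.read_camera(cam); cv2.imwrite(f"pics/{cam}0.png",im); P=pts(cam,d,s); np.savez(f"{cam}0.npz",im=im,d=d,P=P)
    c=eyes.get_calibration(cam); print(cam,np.array(c["position"]).round(3),np.array(c["rotation"]).round(3).tolist())
    for n in names:
        try:
            for r in spot_in(cam,n)[:3]:
                u,v=[int(round(x)) for x in r["rect"][:2]]
                print(n,round(r["score"],2),np.round(r["rect"]).tolist(),P[min(v,479),min(u,639)].round(3))
        except Exception as e: print(n,e)
E
```

```text
pics
{'time': 0.0, 'q': array([ 1.25610389e+00,  2.64757915e-01,  1.60537162e+00,  1.69368581e-05,
        1.27368750e+00, -3.69192763e-02]), 'joint_vel': array([-0.00111246, -0.00082648, -0.0003641 ,  0.00095932, -0.00161364,
        0.0007325 ]), 'joint_torque': array([ 2.56330086e-04, -5.15138304e+01, -3.67303383e+01, -2.21269474e-04,
        1.32887287e-02,  1.51401127e-05]), 'tool_pos': array([0.18486694, 0.64839666, 0.21246014]), 'tcp_rot': array([-0.43487507, -3.11093745,  0.0034353 ]), 'wrist_force': array([-0.25428164,  0.16488623,  0.23306765]), 'torque': array([-0.02600523, -0.03005233, -0.0343631 ]), 'grip_force': 0.0, 'width': 1.0011138455876016}
rot [-2.19405955  2.15003307 -0.11844155]
top [0.362 0.008 1.588] [-2.194, 2.15, -0.118]
spent 0.95 [338.0, 212.0, 54.0, 35.0] [ 0.626 -0.061  0.07 ]
spent 0.64 [436.0, 170.0, 40.0, 49.0] [ 0.771 -0.359  0.022]
spent 0.56 [422.0, 360.0, 59.0, 35.0] [ 0.204 -0.314  0.033]
charged 0.76 [444.0, 261.0, 62.0, 18.0] [ 0.483 -0.347  0.159]
warm_center 0.77 [454.0, 230.0, 66.0, 21.0] [ 0.563 -0.365  0.197]
panel 0.6 [449.0, 242.0, 82.0,
[... 1946 characters left out ...]
9  0.06 ]
post_face 0.16 [203.0, 349.0, 78.0, 66.0] [ 0.496 -0.356  0.16 ]
slides_a 0.95 [244.0, 279.0, 32.0, 29.0] [ 0.392 -0.144  0.032]
slides_a 0.55 [407.0, 333.0, 28.0, 34.0] [ 0.788 -0.03   0.05 ]
lens_cap 0.55 [309.0, 213.0, 25.0, 23.0] [0.382 0.133 0.013]
macro_lens 0.92 [384.0, 370.0, 42.0, 49.0] [ 0.797 -0.163  0.125]
macro_lens 0.45 [245.0, 279.0, 30.0, 31.0] [ 0.396 -0.144  0.038]
macro_lens 0.27 [436.0, 287.0, 24.0, 30.0] [0.785 0.109 0.061]
loupe 0.77 [435.0, 289.0, 25.0, 32.0] [0.786 0.103 0.062]
loupe 0.73 [202.0, 348.0, 74.0, 65.0] [ 0.495 -0.356  0.163]
loupe 0.61 [345.0, 306.0, 87.0, 58.0] [ 0.639 -0.064  0.06 ]
slide_box 0.69 [453.0, 245.0, 47.0, 40.0] [0.762 0.243 0.065]
```

```bash
ls pics
```

```text
scene0.png
top0.png
```

View pics/top0.png

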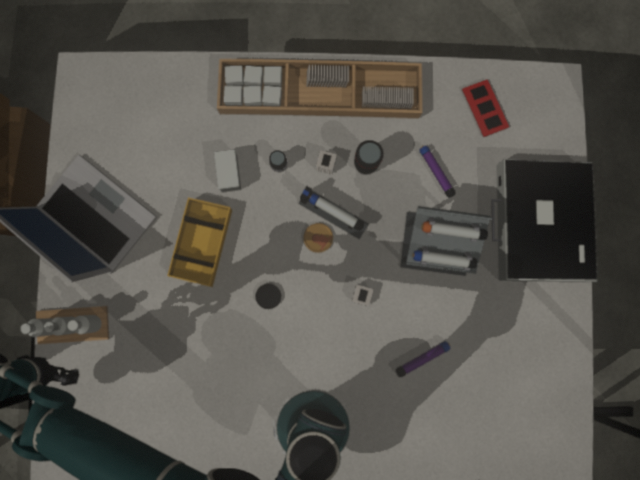

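```bash
python3 -c "
import cv2,numpy as np
a=cv2.imread('pics/top0.png')[130:340,150:520]; a=cv2.resize(a,None,fx=2.1,fy=2.1,interpolation=2); cv2.imwrite('pics/topc.png',a)"
```

```text
(no output)
```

View pics/topc.png

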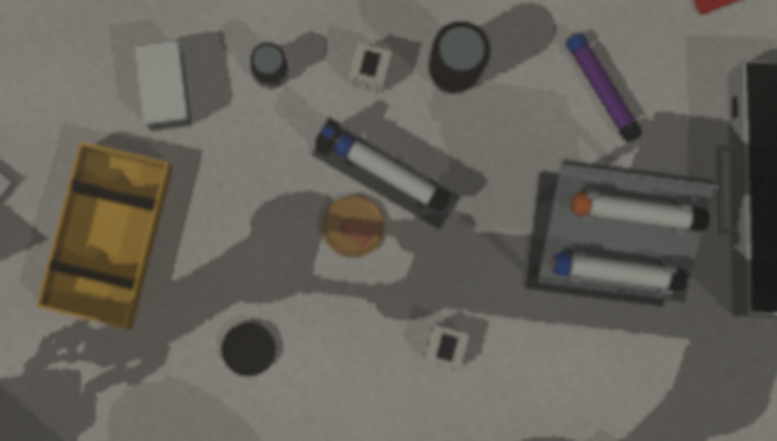

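View pics/scene0.png

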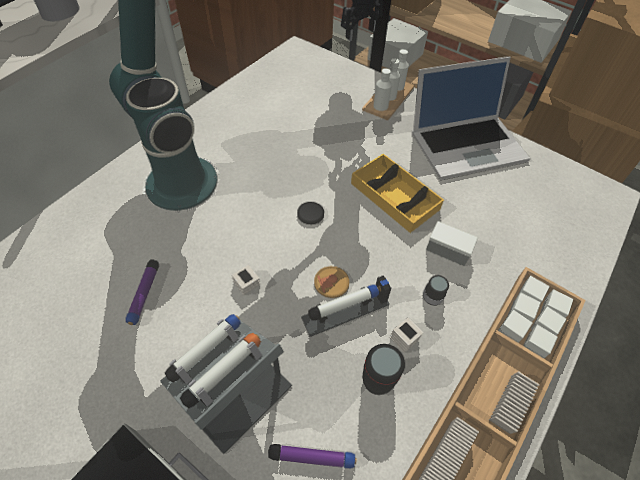

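The top view shows the spent lamp in the cradle at (335,210). The charged lamp (blue end) is in the lower clips at (445,261), the orange-ended one above it at (455,230), and the tray at (200,242). The purple tubes at (437,170) and (422,358) are decoys. The blue ends fit the description and the crop confirms them, so I'll move in for a close look.

>>> carry_out(series="0.01 -0.02 0.02 0; 0.025 -0.05 0.02 0; 0.03 -0.05 0.02 0; 0.03 -0.05 0.02 0; 0.03 -0.05 0.02 0; 0.03 -0.05 0.02 0; 0.03 -0.05 0.01 0; 0.03 -0.05 0.01 0; 0.03 -0.05 0 0; 0.03 -0.05 0 0; 0.03 -0.05 0 0; 0.03 -0.05 0 0; 0.03 -0.05 0 0; 0.03 -0.04 0 0; 0.03 -0.03 0 0; 0 0 0 0; 0 0 0 0; 0 0 0 0", jaw=1, grip_force=60)

```text
time: 3.65
tool_pos: [0.6096, -0.0399, 0.3542]
tcp_rot: [0.433, 3.111, 0.0]
wrist_force: [-0.3, -0.5, 0.2]
width: 1.002
grip_force: 0.0
```

```bash
python3 - <<'E'
from h import *
s=bot.read_state(); print(s["time"],s["tool_pos"],s["tcp_rot"],s["q"].round(2))
im,d=eyes.read_camera("wrist"); cv2.imwrite("pics/w1.png",im); P=pts("wrist",d,s); np.savez("w1.npz",im=im,P=P)
print(np.array(eyes.get_calibration("wrist")["T_tool_cam"]).round(3))
for v,u in [(20,20),(20,620),(460,20),(460,620),(240,320)]: print(P[v,u].round(3))
for n in ["spent","charged","tray_seat","medallion"]:
  for r in spot_in("wrist",n)[:2]: print(n,round(r["score"],2),np.round(r["rect"]))
E
```

```text
3.65 [ 0.60958561 -0.03990111  0.35415286] [4.33169940e-01 3.11127981e+00 4.31450688e-04] [-0.11  0.09  1.55  0.    1.5  -1.4 ]
[[-0.001 -0.959 -0.284  0.073]
 [ 1.    -0.001  0.     0.001]
 [-0.    -0.284  0.959 -0.16 ]
 [ 0.     0.     0.     1.   ]]
[ 0.318 -0.343  0.001]
[0.52  0.366 0.004]
[ 0.583 -0.092  0.458]
[0.618 0.021 0.456]
[ 0.692 -0.066 -0.001]
spent 0.88 [312. 202. 151.  56.]
spent 0.72 [114. 326.  56.  49.]
charged 0.59 [ 35. 160.  70.  41.]
charged 0.33 [314. 203. 150.  62.]
tray_seat 0.9 [595.  70.  86. 138.]
tray_seat 0.17 [325. 201. 179.  89.]
medallion 0.81 [340. 127.  76.  79.]
```

View pics/w1.png

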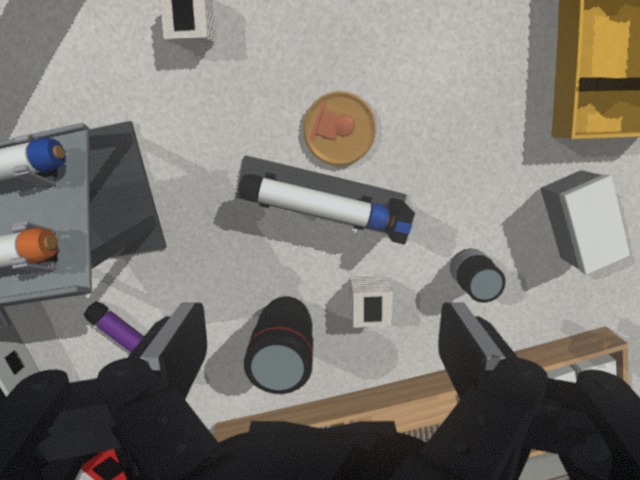

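```bash
cat >> h.py <<'E'
from scipy.optimize import least_squares
def cyl(Q, c0, yaw0, r=0.015):
    "horizontal-axis cylinder fit; returns centre at mid extent, yaw(deg), residual"
    Q=Q[np.linalg.norm(Q[:,:2]-np.array(c0)[:2],axis=1)<0.12]
    def f(x,full=False):
        a=np.array([np.cos(x[3]),np.sin(x[3]),0]); w=Q-x[:3]; t=w@a
        rr=np.linalg.norm(w-t[:,None]*a,axis=1)-r
        return (rr,t) if full else np.r_[rr, ((x[:3]-x0[:3])@a)]
    x0=np.r_[c0,yaw0]
    x=least_squares(f,x0,loss="soft_l1",f_scale=0.002).x
    rr,t=f(x,True); ok=abs(rr)<0.004; a=np.array([np.cos(x[3]),np.sin(x[3]),0])
    lo,hi=np.percentile(t[ok],[0.3,99.7])
    return x[:3]+a*(lo+hi)/2, np.degrees(x[3]), (hi-lo), np.std(rr[ok]), ok.sum()
def white(im): 
    hsv=cv2.cvtColor(im,cv2.COLOR_BGR2HSV); return (hsv[...,1]<40)&(hsv[...,2]>110)
E
python3 - <<'E'
from h import *
z=np.load("w1.npz"); P=z["P"]; im=z["im"]; hsv=cv2.cvtColor(im,cv2.COLOR_BGR2HSV)
t=P[300:330,200:240]; print("table z",[round(float(P[v,u,2]),4) for v,u in [(30,300),(200,500),(60,450),(280,420),(120,200)]])
m=np.zeros(im.shape[:2],bool); m[165:240,235:420]=1
sel=m&(P[...,2]>0.055)&(P[...,2]<0.074); Q=P[sel]; print("z max",np.percentile(P[m][:,2],[50,90,97,99]))
w=sel&white(im); 
for q,nm in [(P[w],"white"),(Q,"all")]:
    c=q.mean(0); v=np.linalg.svd((q-c)[:,:2],full_matrices=False)[2][0]; v=v*np.sign(v[1]); print(nm,cyl(q,np.r_[c[:2],.055],np.arctan2(v[1],v[0])))
b=m&(hsv[...,0]>100)&(hsv[...,0]<130)&(hsv[...,1]>120); print("blue lamp/post",P[b&(P[...,2]<0.0725)&(P[...,2]>.04)].mean(0),P[b&(P[...,2]>.073)].mean(0))
# base plate
m[140:260,210:430]=1
p=m&(P[...,2]>0.004)&(P[...,2]<0.013); p=p.astype(np.uint8)
n,l,st,_=cv2.connectedComponentsWithStats(p); k=1+np.argmax(st[1:,4]); q=P[l==k]
print("plate",cv2.minAreaRect(q[:,:2].astype(np.float32)*1000))
# post top
q=P[m&(P[...,2]>0.073)&(P[...,2]<0.08)]; print("post",q.mean(0),cv2.minAreaRect(q[:,:2].astype(np.float32)*1000))
# medallion
E
```

```text
table z [-0.001, -0.0016, 0.0011, -0.0006, -0.0005]
z max [0.00680351 0.06842209 0.07503671 0.07712337]
white (array([ 0.62911298, -0.05422992,  0.05363856]), np.float64(60.54663072001637), np.float64(0.1270571984386868), np.float64(0.0007459336381006542), np.int64(2590))
all (array([ 0.63106528, -0.05035508,  0.05373844]), np.float64(60.72865485707169), np.float64(0.1821846496341123), np.float64(0.0009460870608349543), np.int64(3661))
blue lamp/post [0.66213611 0.01319644 0.06669853] [0.67581897 0.03417027 0.08868266]
plate ((632.1942749023438, -47.67566680908203), (213.2171630859375, 56.31175231933594), 60.460174560546875)
post [0.67900089 0.036114   0.07594906] ((679.8256225585938, 35.949039459228516), (17.393945693969727, 40.133365631103516), 61.63899230957031)
```

>>> carry_out(series="0.0021 -0.001 -0.02 -10.35; 0.0021 -0.001 -0.02 -10.35; 0.0021 -0.001 -0.02 -10.35; 0.0021 -0.001 -0.02 -10.35; 0.0021 -0.001 -0.02 -10.35; 0.0021 -0.001 -0.02 -10.35; 0.0021 -0.001 -0.02 -10.35; 0.0021 -0.001 -0.02 -10.35; 0.0021 -0.001 -0.02 -10.35; 0.0025 -0.0016 -0.02 -10.35; 0 0 0 0; 0 0 0 0; 0 0 0 0", jaw=0.4)

```text
time: 5.52
tool_pos: [0.6323, -0.0515, 0.1553]
tcp_rot: [2.71, 1.586, 0.003]
wrist_force: [0.4, -0.5, 0.6]
width: 0.699
grip_force: 0.0
```

```bash
python3 - <<'E'
from h import *
s=bot.read_state(); R=cv2.Rodrigues(s["tcp_rot"])[0]; print(s["tool_pos"],np.degrees(np.arctan2(R[1,1],R[0,1])),s["q"].round(2))
im,d=eyes.read_camera("wrist"); P=pts("wrist",d,s); np.savez("w2.npz",im=im,P=P); cv2.imwrite("pics/w2.png",im)
sel=(P[...,2]>0.055)&(P[...,2]<0.074)&(np.hypot(P[...,0]-.631,P[...,1]+.05)<.1)&white(im)
print(sel.sum()); 
if sel.sum()>200: print(cyl(P[sel],[.631,-.0503,.054],np.radians(60.6)))
# tray from top0
z=np.load("top0.npz"); P=z["P"]; hsv=cv2.cvtColor(z["im"],cv2.COLOR_BGR2HSV)
y=(hsv[...,0]>15)&(hsv[...,0]<35)&(hsv[...,1]>120); y[:,:150]=0;y[:,245:]=0;y[:190]=0
print(y.sum())
q=P[y]; r=q[q[:,2]>.03]; print("tray",cv2.minAreaRect(r[:,:2].astype(np.float32)*1000),np.percentile(r[:,2],[50,95]))
z=np.load("scene0.npz"); P=z["P"]; hsv=cv2.cvtColor(z["im"],cv2.COLOR_BGR2HSV)
y=(hsv[...,0]>15)&(hsv[...,0]<35)&(hsv[...,1]>120); y[:,:340]=0;y[:,450:]=0;y[:145]=0;y[240:]=0
q=P[y]; r=q[(q[:,2]>.036)&(q[:,2]<.055)]; print("tray",cv2.minAreaRect(r[:,:2].astype(np.float32)*1000))
E
```

```text
[ 0.63234911 -0.05145771  0.15527743] -29.311469499098852 [-0.12  0.23  1.76  0.    1.15  0.39]
7626
(array([ 0.62874886, -0.055239  ,  0.05368944]), np.float64(60.576339059216), np.float64(0.12968980380551337), np.float64(0.0006016729169468645), np.int64(7617))
3168
tray ((507.5525207519531, 198.37478637695312), (429.5467224121094, 238.19029235839844), 78.89543151855469) [0.04383613 0.05079423]
tray ((536.890380859375, 344.7293701171875), (135.0989990234375, 243.89102172851562), 77.28971862792969)
```

>>> carry_out(series="-0.001 0.0006 -0.035 0; 0 0 -0.035 0; 0 0 -0.025 0; 0 0 -0.0105 0; 0 0 0 0; 0 0 0 0")

```text
time: 6.32
tool_pos: [0.6319, -0.051, 0.0499]
tcp_rot: [2.711, 1.584, 0.003]
wrist_force: [-0.0, -0.3, 0.8]
width: 0.702
grip_force: 0.0
```

>>> carry_out(series="0 0 0 0; 0 0 0 0; 0 0 0 0; 0 0 0 0; 0 0 0 0; 0 0 0 0", jaw=-1, grip_force=60)

```text
time: 7.08
tool_pos: [0.6327, -0.0509, 0.0522]
tcp_rot: [2.711, 1.583, 0.006]
wrist_force: [-3.3, 1.6, 13.9]
width: 0.001
grip_force: 7.2
```

>>> carry_out(series="0 0 0.01 0; 0 0 0.02 0; 0 0 0.04 0; 0 0 0.05 0; 0 0 0.05 0; 0 0 0.04 0; 0 0 0.03 0; 0 0 0 0; 0 0 0 0")

```text
time: 8.2
tool_pos: [0.63, -0.0508, 0.2877]
tcp_rot: [-2.712, -1.584, 0.001]
wrist_force: [-0.4, 0.5, -0.1]
width: 0.001
grip_force: 0.0
```

```bash
python3 - <<'E'
from h import *
s=bot.read_state()
im,d=eyes.read_camera("wrist"); P=pts("wrist",d,s); np.savez("w3.npz",im=im,P=P); 
im2,d2=eyes.read_camera("scene"); c=cv2.resize(im2[230:400,220:460],None,fx=2,fy=2); o=np.zeros((480,640+480,3),np.uint8); o[:,:640]=im; o[:340,640:]=c
cv2.imwrite("pics/w3.png",cv2.resize(o,(800,343)))
E
```

```text
(no output)
```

View pics/w3.png

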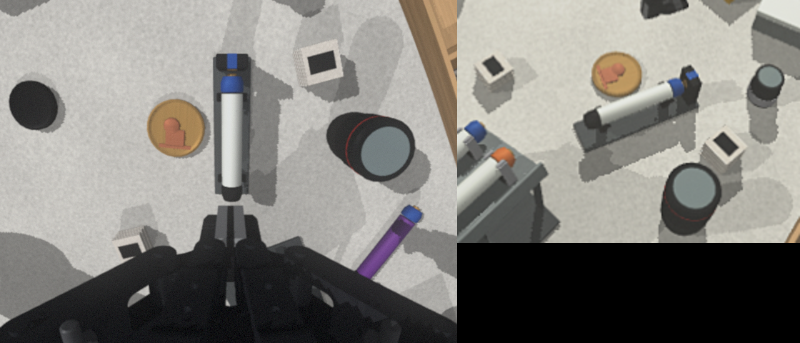

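```bash
python3 - <<'E'
from h import *
z=np.load("w3.npz"); im,P=z["im"],z["P"]; s=bot.read_state()
R=cv2.Rodrigues(s["tcp_rot"])[0]; T=(P-s["tool_pos"])@R
for name,TT in [("shut",T)]:
    m=(np.abs(TT[...,0])<.03)&(np.abs(TT[...,1])<.06)&(TT[...,2]<.06)&(TT[...,2]>-.1); q=TT[m]; v,u=np.nonzero(m)
    print(m.sum(), v.min(),u.min(),u.max(), np.percentile(q[:,2],[50,90,97,99.5]))
    for r in range(280,340,6): print(r,[np.round(T[r,c]*1000).astype(int).tolist() for c in (300,312,322,332)])
print(cyl(P[(P[...,2]>.055)&(P[...,2]<.074)&(np.hypot(P[...,0]-.631,P[...,1]+.05)<.1)],[.631,-.0503,.054],np.radians(60.6)))
z=np.load("w2.npz"); P=z["P"]; T=(P-np.array([.63235,-.05146,.15528]))@R
m=(np.abs(T[...,0])<.03)&(np.abs(T[...,1])<.07)&(T[...,2]<.05)&(T[...,2]>-.1);print(m.sum())
for r in range(280,480,20):
  i=np.nonzero(m[r])[0]
  if len(i): print(r,[(int(c),np.round(T[r,c]*1000).astype(int).tolist()) for c in i[::max(1,len(i)//5)]])
E
```

```text
44529 288 34 609 [-0.08526745 -0.0624694  -0.03865887 -0.02680902]
280 [[-116, -27, 286], [-115, -12, 285], [-87, 0, 218], [-88, 10, 222]]
286 [[-124, -27, 287], [-123, -12, 285], [-124, 0, 288], [-123, 12, 285]]
292 [[-132, -27, 287], [11, -4, -26], [11, 0, -26], [11, 3, -26]]
298 [[-139, -27, 287], [12, -4, -33], [12, 0, -32], [12, 3, -32]]
304 [[8, -8, -28], [12, -4, -37], [11, 0, -36], [12, 3, -37]]
310 [[8, -8, -33], [12, -4, -41], [11, 0, -41], [12, 3, -42]]
316 [[7, -8, -37], [12, -4, -45], [11, 0, -44], [12, 3, -46]]
322 [[8, -8, -42], [12, -4, -49], [12, 0, -49], [12, 3, -49]]
328 [[8, -8, -46], [12, -3, -53], [11, 0, -52], [12, 3, -53]]
334 [[13, -7, -59], [12, -3, -56], [12, 0, -57], [11, 3, -56]]
(array([ 0.6313612 , -0.05043128,  0.05378234]), np.float64(60.54554140194839), np.float64(0.1813640882003018), np.float64(0.0008788509790802445), np.int64(4938))
45799
300 [(219, [11, -37, -32]), (228, [11, -34, -32]), (238, [10, -31, -29]), (404, [9, 29, -28]), (413, [12, 31, -33]), (422, [11, 34, -32])]
320 [(194, [7, -44, -40]), (214, [12, -35, -48]), (234, [7, -31, -38]), (4
[... 297 characters left out ...]
[12, 39, -71]), (552, [12, 60, -71])]
380 [(67, [13, -63, -80]), (133, [7, -51, -73]), (199, [17, -29, -85]), (444, [17, 26, -85]), (510, [7, 48, -72]), (576, [13, 61, -81])]
400 [(43, [12, -65, -88]), (117, [4, -53, -77]), (190, [17, -28, -92]), (452, [18, 25, -93]), (525, [6, 50, -79]), (598, [12, 62, -88])]
420 [(21, [12, -66, -94]), (107, [0, -56, -79]), (193, [18, -26, -98]), (451, [18, 23, -98]), (537, [0, 54, -79]), (623, [13, 63, -95])]
440 [(3, [12, -66, -100]), (100, [-8, -60, -78]), (276, [12, -10, -97]), (355, [10, 5, -95]), (531, [-7, 54, -79])]
460 [(57, [7, -55, -100]), (86, [2, -53, -94]), (112, [-7, -53, -85]), (527, [-7, 50, -85]), (553, [-7, 56, -86]), (579, [6, 52, -98])]
```

```bash
python3 - <<'E'
from h import *
s=bot.read_state(); R=cv2.Rodrigues(s["tcp_rot"])[0]
z=np.load("w3.npz"); T=(z["P"]-s["tool_pos"])@R
for r in range(284,294): print(r,[np.round(T[r,c]*1000).astype(int).tolist() for c in (312,318,326,332)],z["im"][r,318])
for f,p in [("w2.npz",[.63235,-.05146,.15528]),]:
    T=(np.load(f)["P"]-np.array(p))@R
    for r in range(270,304,3): print(r,[np.round(T[r,c]*1000).astype(int).tolist() for c in (225,231,236,406,415)])
z=np.load("w1.npz");R=cv2.Rodrigues(np.array([.43317,3.11128,.0004]))[0];T=(z["P"]-np.array([.60959,-.0399,.35415]))@R
for r in range(295,320,3): print(r,[np.round(T[r,c]*1000).astype(int).tolist() for c in (180,190,198,450,460)])
print(s["tool_pos"],s["q"])
E
```

```text
284 [[-120, -12, 285], [-121, -5, 287], [-121, 4, 287], [-120, 12, 285]] [185 189 192]
285 [[-123, -13, 288], [-123, -5, 288], [-122, 4, 286], [-122, 12, 286]] [181 185 188]
286 [[-123, -12, 285], [-123, -5, 286], [-124, 4, 288], [-123, 12, 285]] [178 183 184]
287 [[-125, -13, 287], [-124, -5, 285], [-125, 4, 287], [-125, 12, 287]] [145 148 150]
288 [[12, -4, -24], [12, -2, -23], [12, 1, -23], [12, 3, -24]] [94 96 95]
289 [[12, -4, -25], [12, -2, -24], [12, 1, -24], [12, 3, -26]] [76 75 74]
290 [[12, -4, -25], [12, -2, -26], [11, 1, -24], [12, 3, -25]] [75 75 77]
291 [[12, -4, -26], [12, -2, -26], [12, 1, -26], [11, 3, -26]] [76 74 73]
292 [[11, -4, -26], [12, -2, -27], [11, 1, -26], [11, 3, -26]] [76 74 74]
293 [[12, -4, -28], [12, -2, -28], [12, 1, -28], [12, 3, -28]] [70 71 72]
270 [[-51, -82, 156], [-51, -77, 156], [-51, -73, 156], [-51, 71, 156], [-51, 78, 155]]
273 [[-53, -82, 155], [-54, -78, 156], [-54, -73, 156], [-53, 71, 155], [-54, 79, 155]]
276 [[-57, -83, 156], [-57, -78, 156], [-57, -74, 157], [-56, 71, 155], [-56, 78, 154]]
279 [[-59, -83, 156], [-59, -78, 156], [-59,
[... 951 characters left out ...]
77, -188, 357], [-177, -177, 356], [-177, 183, 356], [-177, 197, 354]]
304 [[12, -48, -36], [11, -45, -35], [12, -42, -36], [12, 44, -36], [12, 48, -36]]
307 [[12, -48, -38], [11, -44, -37], [11, -42, -37], [12, 44, -38], [12, 47, -39]]
310 [[12, -47, -40], [11, -44, -40], [9, -42, -35], [11, 44, -39], [12, 47, -40]]
313 [[11, -46, -42], [11, -43, -42], [9, -42, -38], [10, 43, -40], [12, 46, -42]]
316 [[12, -45, -45], [12, -42, -44], [8, -42, -38], [10, 43, -41], [12, 45, -45]]
319 [[11, -45, -46], [11, -42, -46], [7, -42, -38], [9, 43, -41], [12, 44, -47]]
[ 0.62944439 -0.05080681  0.28628355] [-1.19954790e-01  1.49265429e-01  1.60850631e+00 -4.95517565e-05
  1.38713613e+00  3.93498998e-01]
```

The wrist depth shows the fingertips about 22 mm behind the reported TCP, not 14 mm ahead. The first grip therefore closed over the top of the lamp, which is still seated. I'll grasp about 35 mm lower, in steps, and watch the force.

>>> carry_out(series="0.0016 0.0003 -0.03 0; 0 0 -0.05 0; 0 0 -0.05 0; 0 0 -0.05 0; 0 0 -0.035 0; 0 0 -0.02 0; 0 0 -0.016 0; 0 0 -0.005 0; 0 0 0 0; 0 0 0 0", jaw=0.4)

```text
time: 9.55
tool_pos: [0.6334, -0.0507, 0.0338]
tcp_rot: [2.711, 1.584, 0.003]
wrist_force: [-0.4, -0.6, 0.0]
width: 0.699
grip_force: 0.0
```

>>> carry_out(series="0 0 -0.007 0; 0 0 -0.007 0; 0 0 0 0; 0 0 0 0")

```text
time: 10.05
tool_pos: [0.632, -0.0506, 0.0181]
tcp_rot: [-2.713, -1.584, 0.001]
wrist_force: [-0.3, -0.0, -0.1]
width: 0.697
grip_force: 0.0
```

>>> carry_out(series="0 0 -0.004 0; 0 0 0 0; 0 0 0 0; 0 0 0 0; 0 0 0 0; 0 0 0 0", jaw=-1, grip_force=60)

```text
time: 10.8
tool_pos: [0.6321, -0.0507, 0.0142]
tcp_rot: [2.713, 1.585, -0.0]
wrist_force: [1.5, -0.0, -2.0]
width: 0.336
grip_force: 59.1
```

>>> carry_out(series="0 0 0.01 0; 0 0 0.03 0; 0 0 0.05 0; 0 0 0.05 0; -0.0095 0.0396 0.02 10.67; -0.0095 0.0396 0.02 10.67; -0.0095 0.0396 0.02 10.67; -0.0095 0.0396 0 10.67; -0.0095 0.0396 0 10.67; -0.0095 0.0396 0 10.67; -0.0095 0.0396 0 10.67; -0.0095 0.0396 0 10.67; -0.0095 0.0396 0 10.67; -0.0095 0.0396 0 10.67; 0 0 0 0; 0 0 0 0; 0 0 0 0")

```text
time: 12.92
tool_pos: [0.5373, 0.3443, 0.2144]
tcp_rot: [-0.351, -3.122, 0.001]
wrist_force: [-0.4, -0.1, -1.9]
width: 0.334
grip_force: 59.6
```

```bash
python3 - <<'E'
from h import *
s=bot.read_state(); R=cv2.Rodrigues(s["tcp_rot"])[0]; print(s["tool_pos"],np.degrees(np.arctan2(R[1,1],R[0,1])),s["q"].round(2),s["width"])
im,d=eyes.read_camera("wrist"); P=pts("wrist",d,s); np.savez("w4.npz",im=im,P=P); cv2.imwrite("pics/w4.png",im)
hsv=cv2.cvtColor(im,cv2.COLOR_BGR2HSV); y=(hsv[...,0]>15)&(hsv[...,0]<35)&(hsv[...,1]>110)&(np.hypot(P[...,0]-.537,P[...,1]-.345)<.17)
q=P[y]; r=q[(q[:,2]>.038)&(q[:,2]<.052)]; print(len(r),"tray",cv2.minAreaRect(r[:,:2].astype(np.float32)*1000))
fl=q[q[:,2]<.012]; print("floor",len(fl),cv2.minAreaRect(fl[:,:2].astype(np.float32)*1000))
E
```

```text
[0.53729632 0.34433869 0.21440454] 77.18013428649374 [ 0.53  0.19  1.69 -0.    1.26 -0.82] 0.33370389322673366
3955 tray ((521.3699951171875, 349.76947021484375), (130.00148010253906, 211.00538635253906), 77.60879516601562)
floor 8379 ((531.2384643554688, 347.6540832519531), (147.683349609375, 224.70330810546875), 77.6649398803711)
```

View pics/w4.png

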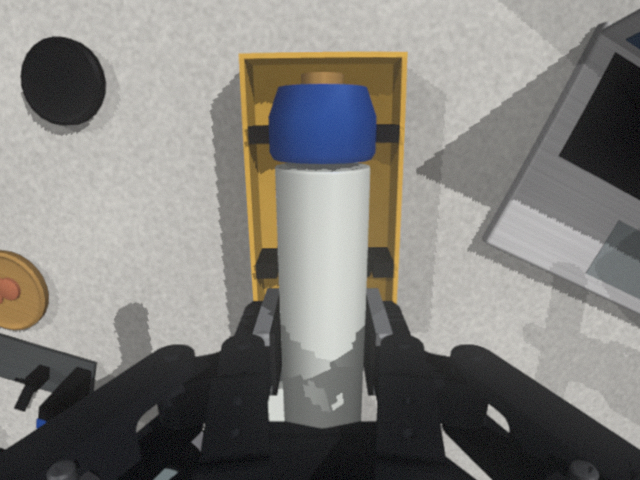

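>>> carry_out(series="-0.0018 0.0023 -0.03 0.4; 0 0 -0.05 0; 0 0 -0.05 0; 0 0 -0.04 0; 0 0 -0.02 0; 0 0 -0.01 0; 0 0 -0.004 0; 0 0 -0.004 0; 0 0 0 0; 0 0 0 0; 0 0 0 0")

```text
time: 14.35
tool_pos: [0.5356, 0.348, 0.0068]
tcp_rot: [0.337, 3.123, 0.001]
wrist_force: [0.8, 0.2, -2.0]
width: 0.334
grip_force: 59.6
```

>>> carry_out(series="0 0 -0.002 0; 0 0 -0.002 0; 0 0 0 0; 0 0 0 0")

```text
time: 14.85
tool_pos: [0.5352, 0.3477, 0.0021]
tcp_rot: [-0.337, -3.123, 0.0]
wrist_force: [0.1, -0.6, -1.9]
width: 0.336
grip_force: 59.8
```

>>> carry_out(series="0 0 -0.001 0; 0 0 -0.001 0; 0 0 0 0; 0 0 0 0")

```text
time: 15.35
tool_pos: [0.5353, 0.3477, 0.0019]
tcp_rot: [-0.337, -3.123, 0.0]
wrist_force: [-3.5, -2.4, 8.6]
width: 0.329
grip_force: 60.7
```

>>> carry_out(series="0 0 0 0; 0 0 0 0; 0 0 0 0; 0 0 0 0; 0 0 0.01 0; 0 0 0.02 0; 0 0 0.04 0; 0 0 0.05 0; 0 0 0.06 0; 0 0 0.06 0; 0 0 0 0; 0 0 0 0", jaw=0.2)

```text
time: 16.85
tool_pos: [0.5354, 0.3478, 0.2419]
tcp_rot: [0.337, 3.122, 0.002]
wrist_force: [-1.5, 0.2, -1.1]
width: 0.602
grip_force: 0.0
```

```bash
python3 - <<'E'
from h import *
s=bot.read_state(); print(s["tool_pos"])
im,d=eyes.read_camera("wrist"); P=pts("wrist",d,s); np.savez("w5.npz",im=im,P=P); cv2.imwrite("pics/w5.png",im)
sel=(P[...,2]>.044)&(P[...,2]<.064)&(np.hypot(P[...,0]-.537,P[...,1]-.345)<.1)&white(im); print(sel.sum())
print(cyl(P[sel],[.536,.346,.042],np.radians(-12.5)))
hsv=cv2.cvtColor(im,cv2.COLOR_BGR2HSV); y=(hsv[...,0]>15)&(hsv[...,0]<35)&(hsv[...,1]>110)&(np.hypot(P[...,0]-.537,P[...,1]-.345)<.17)
q=P[y]; r=q[(q[:,2]>.038)&(q[:,2]<.052)]; print(len(r),"tray",cv2.minAreaRect(r[:,:2].astype(np.float32)*1000))
# rack from top0/scene0 (white tube points)
for f,bx in [("top0.npz",(245,275,420,470)),("scene0.npz",(325,380,175,235))]:
    z=np.load(f); P=z["P"]; m=np.zeros(P.shape[:2],bool); m[bx[0]:bx[1],bx[2]:bx[3]]=1
    m&=(P[...,2]>.145)&(P[...,2]<.175)&white(z["im"]); 
    if m.sum()>50:
        q=P[m]; c=q.mean(0); v=np.linalg.svd((q-c)[:,:2],full_matrices=False)[2][0]; v*=np.sign(v[1]); print(f,m.sum(),c,cyl(q,np.r_[c[:2],.15],np.arctan2(v[1],v[0])))
E
```

```text
[0.53542317 0.34780066 0.24187771]
4256
(array([0.53896469, 0.34629063, 0.04059639]), np.float64(-12.295399527127037), np.float64(0.12751576923861202), np.float64(0.0006693692765186309), np.int64(4245))
4446 tray ((535.70751953125, 346.69891357421875), (130.13638305664062, 240.42417907714844), 77.64201354980469)
top0.npz 352 [ 0.48567535 -0.34971412  0.16273927] (array([ 0.49105704, -0.35105268,  0.15078459]), np.float64(83.83241143103591), np.float64(0.1246827417636905), np.float64(0.0018921914865249031), np.int64(302))
scene0.npz 886 [ 0.49304287 -0.35525255  0.16026715] (array([ 0.48879618, -0.35366844,  0.14856428]), np.float64(83.69732904061755), np.float64(0.12216797217002054), np.float64(0.0013455550708861164), np.int64(847))
```

View pics/w5.png

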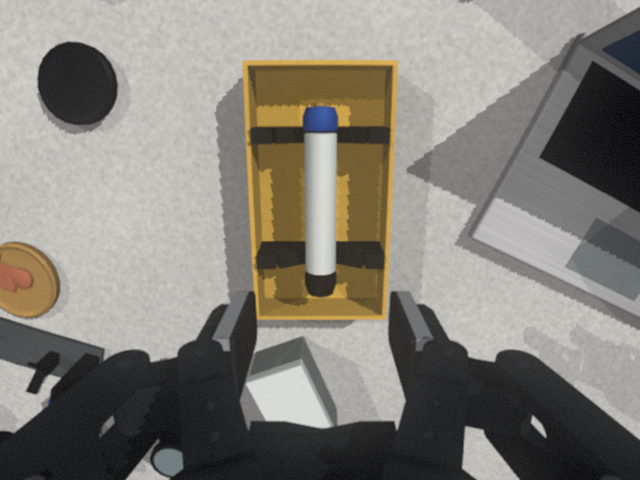

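>>> carry_out(series="0.005 -0.03 0.02 -8; 0.01 -0.045 0.02 -10.5; 0.01 -0.05 0.02 -10.5; 0.01 -0.05 0.02 -10.5; 0.01 -0.05 0.02 -10.5; 0.01 -0.05 0.01 -10.5; 0.01 -0.04 0.01 -10.5; 0.01 -0.03 0 -10.5; 0 0 0 -2.3; 0 0 0 0; 0 0 0 0")

```text
time: 18.27
tool_pos: [0.6098, 0.003, 0.3588]
tcp_rot: [-2.334, -2.1, 0.003]
wrist_force: [0.3, -1.2, -1.0]
width: 0.604
grip_force: 0.0
```

```bash
python3 - <<'E'
from h import *
s=bot.read_state(); R=cv2.Rodrigues(s["tcp_rot"])[0]; print(s["tool_pos"],np.degrees(np.arctan2(R[1,1],R[0,1])))
im,d=eyes.read_camera("wrist"); P=pts("wrist",d,s); np.savez("w6.npz",im=im,P=P); cv2.imwrite("pics/w6.png",im)
a=np.array([np.cos(np.radians(60.55)),np.sin(np.radians(60.55))]); n=np.array([a[1],-a[0]])
W=P[...,:2]-np.array([.6313,-.0503]); t=W@a; p=W@n
near=(abs(p)<.035)&(abs(t)<.13)
for lo,hi in [(-.1,0),(0,.08)]:
    m=near&(P[...,2]>.02)&(P[...,2]<.06)&(t>lo)&(t<hi); print("saddle",m.sum(),np.percentile(t[m],[2,50,98]).round(4),np.percentile(p[m],[2,50,98]).round(4),P[m][:,2].max())
m=near&(P[...,2]>.065)&(P[...,2]<.09); print("post",m.sum(),np.percentile(t[m],[1,5,50,95,99]).round(4),np.percentile(p[m],[2,50,98]).round(4))
m=near&(P[...,2]>.004)&(P[...,2]<.013); print("plate t",np.percentile(t[m],[1,99]),np.percentile(p[m],[1,99]))
E
```

```text
[0.60975676 0.00303305 0.35880556] -6.049755257666116
saddle 361 [-0.067  -0.0598 -0.0553] [-0.0197  0.0011  0.0191] 0.05251944571609579
saddle 376 [0.0489 0.0551 0.0607] [-0.0199  0.0019  0.0198] 0.05265973944438923
post 589 [0.0907 0.0915 0.0993 0.1068 0.1076] [-0.0203 -0.0016  0.0181]
plate t [-0.10067095  0.10702634] [-0.02767129  0.02706915]
```

>>> carry_out(series="-0.017 -0.03 0.002 0; -0.017 -0.045 0.002 0; -0.017 -0.05 0.002 0; -0.017 -0.05 0.002 0; -0.017 -0.05 0.002 0; -0.017 -0.045 0 0; -0.018 -0.033 0 0; 0 0 0 0; 0 0 0 0; 0 0 0 0")

```text
time: 19.58
tool_pos: [0.4909, -0.2991, 0.3703]
tcp_rot: [-2.335, -2.102, -0.001]
wrist_force: [-0.8, -0.7, 0.9]
width: 0.601
grip_force: 0.0
```

```bash
python3 - <<'E'
from h import *
s=bot.read_state(); R=cv2.Rodrigues(s["tcp_rot"])[0]; print(s["tool_pos"],np.degrees(np.arctan2(R[1,1],R[0,1])))
im,d=eyes.read_camera("wrist"); P=pts("wrist",d,s); np.savez("w7.npz",im=im,P=P); cv2.imwrite("pics/w7.png",im)
a=np.array([np.cos(np.radians(83.8)),np.sin(np.radians(83.8))]); n=np.array([a[1],-a[0]])
W=P[...,:2]-np.array([.49,-.352]); t=W@a; p=W@n
near=(abs(p)<.017)&(abs(t)<.1)&(P[...,2]>.145)&(P[...,2]<.175); m=near&white(im); print(m.sum())
print("white",cyl(P[m],[.49,-.352,.15],np.radians(83.8)))
print("all",cyl(P[near],[.49,-.352,.15],np.radians(83.8)))
m=(abs(p-.075)<.017)&(abs(t)<.1)&(P[...,2]>.18)&(P[...,2]<.215)&white(im); print("warm",m.sum(),cyl(P[m],[.565,-.36,.19],np.radians(83.8)))
m=(p>-.04)&(p<.12)&(abs(t)<.04); Q=np.c_[p[m],t[m],P[m][:,2]]
sh=Q[((Q[:,0]>.025)&(Q[:,0]<.05))]; c=sh.mean(0); v=np.linalg.svd(sh-c,full_matrices=False)[2][2]; print("sheet",c,v,np.degrees(np.arctan2(v[0],v[2])), "z at seat", c[2]+v[0]/v[2]*c[0])
E
```

```text
[ 0.49090537 -0.29906863  0.37027761] -6.007548339952671
3580
white (array([ 0.48930462, -0.34879421,  0.1488242 ]), np.float64(83.40437535234105), np.float64(0.1270507402154008), np.float64(0.0007127832282931096), np.int64(3355))
all (array([ 0.48923764, -0.34969171,  0.14895595]), np.float64(83.53687942662215), np.float64(0.17277541657102624), np.float64(0.0009093696983391819), np.int64(4650))
warm 3128 (array([ 0.56499598, -0.34470738,  0.18872956]), np.float64(82.707561118392), np.float64(0.10038693715076734), np.float64(0.0007858232303290599), np.int64(2958))
sheet [0.03770852 0.00094885 0.13871327] [-0.47006104  0.00250569  0.88263035] -28.03835448828432 z at seat 0.11863090811675522
```

View pics/w7.png

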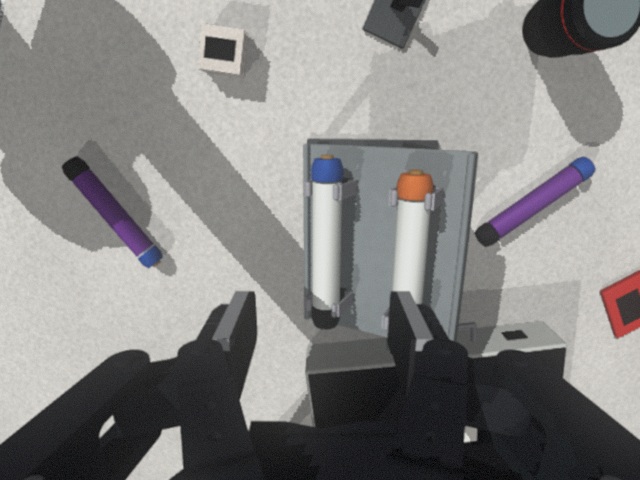

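```bash
python3 - <<'E'
from h import *
def env(f,pos,rot):
    R=cv2.Rodrigues(np.array(rot,float))[0]; T=(np.load(f)["P"]-np.array(pos))@R
    m=(abs(T[...,0])<.05)&(abs(T[...,1])<.1)&(T[...,2]<-.015)&(T[...,2]>-.13); q=T[m]*1000
    print(f,[(z,int(np.percentile(q[(abs(q[:,2]-z)<3)&(q[:,1]>0)][:,1],99)) if ((abs(q[:,2]-z)<3)&(q[:,1]>0)).sum()>5 else None) for z in range(-24,-126,-6)])
env("w3.npz",[.62944,-.0508,.28628],[-2.712,-1.584,.001])
env("w4.npz",[.5373,.34434,.2144],[-.351,-3.122,.001])
env("w5.npz",[.53542,.3478,.24188],[.337,3.122,.002])
env("w7.npz",[.4909,-.29907,.37028],[-2.335,-2.102,-.001])
E
```

```text
w3.npz [(-24, 11), (-30, 13), (-36, 13), (-42, 13), (-48, 13), (-54, 6), (-60, 21), (-66, 31), (-72, 36), (-78, 40), (-84, 45), (-90, 50), (-96, 54), (-102, 59), (-108, 59), (-114, 53), (-120, None)]
w4.npz [(-24, 26), (-30, 28), (-36, 28), (-42, 28), (-48, 27), (-54, 18), (-60, 39), (-66, 46), (-72, 48), (-78, 51), (-84, 54), (-90, 56), (-96, 59), (-102, 61), (-108, 59), (-114, 20), (-120, None)]
w5.npz [(-24, 35), (-30, 39), (-36, 39), (-42, 39), (-48, 39), (-54, 36), (-60, 44), (-66, 56), (-72, 58), (-78, 59), (-84, 60), (-90, 61), (-96, 62), (-102, 62), (-108, 59), (-114, 22), (-120, None)]
w7.npz [(-24, 31), (-30, 38), (-36, 38), (-42, 38), (-48, 38), (-54, 36), (-60, 43), (-66, 54), (-72, 57), (-78, 58), (-84, 59), (-90, 60), (-96, 62), (-102, 61), (-108, 58), (-114, 21), (-120, None)]
```

>>> carry_out(series="-0.0005 -0.012 -0.03 -0.5; -0.0005 -0.012 -0.04 0; -0.0005 -0.012 -0.04 0; -0.0006 -0.013 -0.04 0; 0 0 -0.02 0; 0 0 0 0; 0 0 0 0; 0 0 0 0", jaw=-0.06)

```text
time: 20.62
tool_pos: [0.4895, -0.3497, 0.2027]
tcp_rot: [2.343, 2.088, 0.001]
wrist_force: [0.3, -0.3, 0.4]
width: 0.467
grip_force: 0.0
```

```bash
python3 - <<'E'
from h import *
s=bot.read_state(); R=cv2.Rodrigues(s["tcp_rot"])[0]; print(s["tool_pos"],np.degrees(np.arctan2(R[1,1],R[0,1])),s["width"])
im,d=eyes.read_camera("wrist"); P=pts("wrist",d,s); np.savez("w8.npz",im=im,P=P); cv2.imwrite("pics/w8.png",im)
a=np.array([np.cos(np.radians(83.5)),np.sin(np.radians(83.5))]); n=np.array([a[1],-a[0]])
W=P[...,:2]-np.array([.4893,-.349]); t=W@a; p=W@n
near=(abs(p)<.017)&(abs(t)<.12)&(P[...,2]>.145)&(P[...,2]<.175); m=near&white(im)&(abs(t)<.045); print(m.sum())
x=cyl(P[m],[.4893,-.349,.15],np.radians(83.5)); print("white",x)
print("tool p offset",((s["tool_pos"]-x[0])[:2]@n))
print("tip t",np.percentile(t[near],[1,99.5]))
hsv=cv2.cvtColor(im,cv2.COLOR_BGR2HSV); b=near&(hsv[...,0]>100)&(hsv[...,0]<130)&(hsv[...,1]>120); print("blue t",np.percentile(t[b],[1,50,99]))
T=(P-s["tool_pos"])@R
f=(abs(T[...,0])<.03)&(abs(T[...,1])<.06)&(T[...,2]<-.012)&(T[...,2]>-.05); print("tip z",np.percentile(T[f][:,2],[95,99,99.9]))
E
```

```text
[ 0.4894904  -0.34973784  0.20270027] -6.587831975641131 0.4672696470800623
7841
white (array([ 0.48904629, -0.34893894,  0.14866682]), np.float64(83.53882993633974), np.float64(0.08946570320685465), np.float64(0.0005539541444274824), np.int64(7841))
tool p offset 0.0005316893078909793
tip t [-0.08315451  0.08739548]
blue t [0.06634123 0.07541071 0.08508505]
tip z [-0.0233147  -0.02005267 -0.01899937]
```

>>> carry_out(series="-0.001 0 -0.03 0; 0 0 -0.03 0; 0 0 -0.015 0; 0 0 -0.005 0; 0 0 -0.005 0; 0 0 0 0; 0 0 0 0")

```text
time: 21.55
tool_pos: [0.4877, -0.3497, 0.1162]
tcp_rot: [2.345, 2.089, 0.0]
wrist_force: [-0.6, -0.2, -0.3]
width: 0.471
grip_force: 0.0
```

>>> carry_out(series="0 0 0 0; 0 0 0 0; 0 0 0 0; 0 0 0 0; 0 0 0 0", jaw=-1, grip_force=90)

```text
time: 22.18
tool_pos: [0.488, -0.3497, 0.1163]
tcp_rot: [2.345, 2.088, 0.001]
wrist_force: [0.9, 1.0, 5.4]
width: 0.323
grip_force: 88.9
```

>>> carry_out(series="0 0 0 0; -0.0014 0.0002 0.0026 0; -0.0014 0.0002 0.0026 0; -0.0014 0.0002 0.0026 0; -0.0014 0.0002 0.0026 0; -0.0014 0.0002 0.0026 0; 0 0 0 0; 0 0 0 0", grip_force=110)

```text
time: 23.18
tool_pos: [0.4806, -0.348, 0.1278]
tcp_rot: [2.346, 2.09, 0.001]
wrist_force: [4.8, -0.6, -1.5]
width: 0.314
grip_force: 109.9
```

>>> carry_out(series="-0.0028 0.0003 0.0053 0; -0.0028 0.0003 0.0053 0; -0.0028 0.0003 0.0053 0; -0.0028 0.0003 0.0053 0; -0.0047 0.0005 0.0088 0; -0.0047 0.0005 0.0088 0; -0.0047 0.0005 0.0088 0; 0 0 0.03 0; 0 0 0.05 0; 0 0 0.04 0; 0 0 0 0; 0 0 0 0")

```text
time: 24.68
tool_pos: [0.4544, -0.3452, 0.2951]
tcp_rot: [-2.345, -2.089, 0.0]
wrist_force: [-0.4, -0.6, -2.8]
width: 0.319
grip_force: 109.8
```

```bash
python3 - <<'E'
from h import *
s=bot.read_state(); R=cv2.Rodrigues(s["tcp_rot"])[0]; print(s["tool_pos"],np.degrees(np.arctan2(R[1,1],R[0,1])),s["width"])
im,d=eyes.read_camera("wrist"); P=pts("wrist",d,s); np.savez("w9.npz",im=im,P=P); cv2.imwrite("pics/w9.png",im)
def hand(P,im,s_pos,s_rot):
    R=cv2.Rodrigues(np.array(s_rot,float))[0]; T=(P-np.array(s_pos))@R
    hsv=cv2.cvtColor(im,cv2.COLOR_BGR2HSV)
    g=(abs(T[...,1])<.03)&(T[...,2]<0)&(T[...,2]>-.075)&(T[...,0]<-.015) | ((abs(T[...,1])<.03)&(T[...,2]<0)&(T[...,2]>-.075)&(abs(T[...,0])>.02))
    w=g&white(im); b=g&(hsv[...,0]>95)&(hsv[...,0]<130)&(hsv[...,1]>100)
    for nm,m in [("all",g),("white",w),("blue",b)]:
        if m.sum()>20: print(nm,m.sum(),"x",np.percentile(T[m][:,0],[.5,50,99.5]).round(4),"y",np.median(T[m][:,1]).round(4),"z",np.percentile(T[m][:,2],[1,50,99]).round(4))
    for lo,hi in [(.02,.035),(.05,.065)]:
        m=w&(T[...,0]>lo)&(T[...,0]<hi); print(lo,T[m].mean(0),T[m][:,2].min())
hand(P,im,s["tool_pos"],s["tcp_rot"])
z=np.load("w4.npz"); hand(z["P"],z["im"],[.5373,.34434,.2144],[-.351,-3.122,.001])
im,d=eyes.read_camera("top"); cv2.imwrite("pics/top9.png",im)
E
```

```text
[ 0.45437624 -0.34522103  0.29513535] -6.618118130084386 0.31852126104034467
all 23141 x [-0.0316  0.0527  0.089 ] y -0.0005 z [-0.0483 -0.0449 -0.0329]
white 15364 x [-0.0317  0.0394  0.0694] y -0.0005 z [-0.0476 -0.0449 -0.0357]
blue 6825 x [0.0668 0.0762 0.0861] y -0.0005 z [-0.0486 -0.0455 -0.037 ]
0.02 [ 0.02764757 -0.00047703 -0.0441717 ] -0.048357959822548514
0.05 [ 0.05761863 -0.00062807 -0.0437941 ] -0.048443654760052746
all 23022 x [-0.0244  0.0524  0.0842] y 0.0006 z [-0.0564 -0.053  -0.0422]
white 13016 x [-0.0226  0.0402  0.0594] y 0.0006 z [-0.0557 -0.0532 -0.0456]
blue 7779 x [0.0616 0.0711 0.0811] y 0.0006 z [-0.0568 -0.0536 -0.0448]
0.02 [ 0.02766946  0.00071188 -0.05235675] -0.05639427353212732
0.05 [ 0.05500175  0.00092114 -0.05221872] -0.05652341656553615
```

View pics/w9.png

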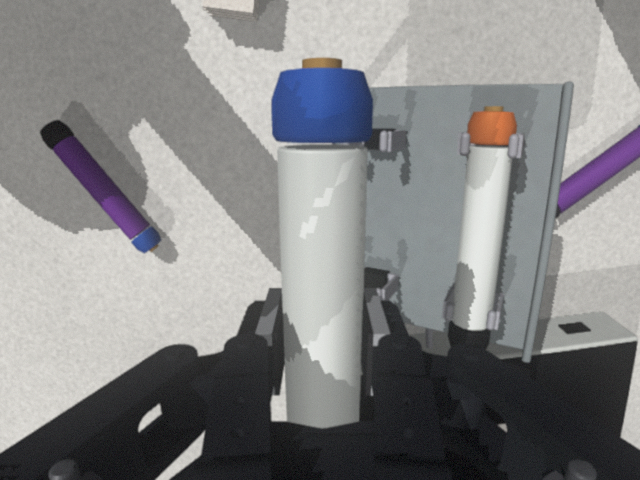

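>>> carry_out(series="0.01 0.025 0 -1; 0.02 0.04 0 -3; 0.025 0.045 0 -4; 0.025 0.045 0 -4; 0.025 0.045 0 -4; 0.025 0.04 0 -4; 0.025 0.03 0 -2.85; 0.0181 0.0181 0 0; 0 0 -0.02 0; 0 0 -0.05 0; 0 0 -0.05 0; 0 0 -0.05 0; 0 0 -0.03 0; 0 0 0 0; 0 0 0 0; 0 0 0 0")

```text
time: 26.78
tool_pos: [0.6297, -0.0581, 0.0983]
tcp_rot: [2.711, 1.582, 0.005]
wrist_force: [-0.1, -0.3, -1.6]
width: 0.312
grip_force: 109.8
```

```bash
python3 - <<'E'
from h import *
s=bot.read_state(); R=cv2.Rodrigues(s["tcp_rot"])[0]; print(s["tool_pos"],np.degrees(np.arctan2(R[1,1],R[0,1])),s["width"])
im,d=eyes.read_camera("wrist"); P=pts("wrist",d,s); np.savez("w10.npz",im=im,P=P); cv2.imwrite("pics/w10.png",im)
a=np.array([np.cos(np.radians(60.55)),np.sin(np.radians(60.55))]); n=np.array([a[1],-a[0]])
W=P[...,:2]-np.array([.6313,-.0503]); t=W@a; p=W@n
hsv=cv2.cvtColor(im,cv2.COLOR_BGR2HSV); z=P[...,2]
b=(abs(p)<.03)&(z>.1)&(hsv[...,0]>95)&(hsv[...,0]<130)&(hsv[...,1]>100); print("blue t",np.percentile(t[b],[1,50,99]),"p",np.percentile(p[b],[2,50,98]))
m=(abs(p)<.03)&(z>.1)&(t>0); print("tip",np.percentile(t[m],[99,99.8]))
m=(abs(p)<.025)&(z>.066)&(z<.09)&(t>.07)&(t<.13); print("post",m.sum(),np.percentile(t[m],[1,3,50,97]),np.percentile(p[m],[2,98]))
E
```

```text
[ 0.62968471 -0.05809138  0.09829359] -29.479642713636864 0.31238912329979623
blue t [0.00366284 0.0678023  0.07823781] p [-0.01233637  0.00151761  0.01587656]
tip [0.07813739 0.08124594]
post 4304 [0.09022262 0.09035582 0.09885378 0.10745116] [-0.018662   0.0191053]
```

>>> carry_out(series="-0.0015 0.0009 -0.015 0; 0 0 -0.025 0; 0 0 -0.02 0; 0 0 -0.008 0; 0 0 0 0; 0 0 0 0")

```text
time: 27.58
tool_pos: [0.6272, -0.0567, 0.0286]
tcp_rot: [2.713, 1.583, 0.001]
wrist_force: [0.5, -0.9, -3.0]
width: 0.317
grip_force: 110.1
```

>>> carry_out(series="0 0 -0.002 0; 0 0 -0.002 0; 0 0 -0.002 0; 0 0 0 0; 0 0 0 0")

```text
time: 28.2
tool_pos: [0.6279, -0.0569, 0.0229]
tcp_rot: [2.712, 1.583, 0.003]
wrist_force: [2.4, -1.4, 3.7]
width: 0.316
grip_force: 110.6
```

>>> carry_out(series="0 0 -0.0005 0; 0 0 0 0", grip_force=40)

```text
time: 28.45
tool_pos: [0.628, -0.057, 0.0228]
tcp_rot: [2.712, 1.583, 0.003]
wrist_force: [1.3, -1.4, 5.6]
width: 0.318
grip_force: 110.7
```

>>> carry_out(series="0 0 0 0; 0 0 0 0; 0 0 0 0; 0 0 0 0; 0 0 0.01 0; 0 0 0.02 0; 0 0 0.04 0; 0 0 0.06 0; 0 0 0.06 0; 0 0 0.06 0; 0 0 0 0; 0 0 0 0", jaw=0.2)

```text
time: 29.95
tool_pos: [0.6266, -0.0566, 0.273]
tcp_rot: [2.712, 1.583, 0.003]
wrist_force: [-0.2, 0.5, -1.0]
width: 0.6
grip_force: 0.0
```

```bash
python3 - <<'E'
from h import *
s=bot.read_state(); print(s["tool_pos"],s["width"],s["time"])
im,d=eyes.read_camera("wrist"); P=pts("wrist",d,s); cv2.imwrite("pics/w11.png",im)
a=np.array([np.cos(np.radians(60.55)),np.sin(np.radians(60.55))]); n=np.array([a[1],-a[0]])
W=P[...,:2]-np.array([.6313,-.0503]); t=W@a; p=W@n; z=P[...,2]
sel=(z>.055)&(z<.074)&(abs(p)<.02)&(abs(t)<.105)
x=cyl(P[sel],[.630,-.0527,.054],np.radians(60.6)); print(x,"t",(x[0][:2]-[.6313,-.0503])@a)
w=sel&white(im); x=cyl(P[w],[.63,-.0527,.054],np.radians(60.6)); print(x,"t white",(x[0][:2]-[.6313,-.0503])@a)
m=(abs(p)<.025)&(z>.0725)&(z<.09)&(t>.07)&(t<.13); print("post",np.percentile(t[m],[1,50,99]))
hsv=cv2.cvtColor(im,cv2.COLOR_BGR2HSV); b=sel&(hsv[...,0]>95)&(hsv[...,0]<130)&(hsv[...,1]>100); print("blue t",np.percentile(t[b],[1,50,99]))
E
```

```text
[ 0.62660862 -0.05658329  0.27299124] 0.5995532009562784 29.95
(array([ 0.63056173, -0.05189655,  0.05380922]), np.float64(60.54856633872488), np.float64(0.1835135419805188), np.float64(0.0008571731781747384), np.int64(5391)) t -0.0017532293039713692
(array([ 0.62598046, -0.06016463,  0.05367524]), np.float64(60.602944417351516), np.float64(0.13459133511159327), np.float64(0.0006835678495426458), np.int64(3849)) t white -0.011205396084166827
post [0.09019252 0.09911331 0.10850493]
blue t [0.05869044 0.06812572 0.07837499]
```

View pics/w11.png

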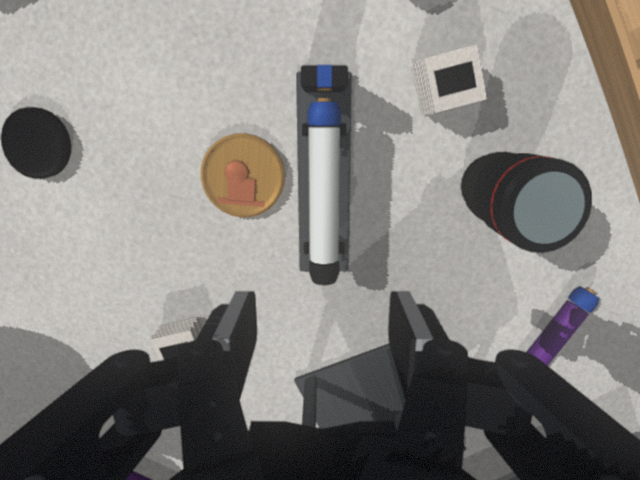

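The charged lamp lies in both saddles with its blue end about 3 mm from the post. The medallion at (243,175) and its neighbours are undisturbed, and the gripper is clear, so I'm handing in.

```bash
python3 -c "
from workcell import bot
print(bot.finish_job())"
```

```text
the job is handed in; nothing more can be done
None
```

The job is handed in at about 30 s: the spent lamp lies in the tray notches, and the charged lamp is in the cradle saddles with its blue end about 3 mm from the power post. My first grip closed on top of the spent lamp and pressed it lightly (about 14 N) without unseating it; the orange-ended lamp is still in its clips, and I saw nothing else moved.

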